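Lock the open cover stud on a pump module

ROBOT

A 6-joint arm with a two-finger parallel gripper is mounted at the origin on the work surface. World frame = base frame: x ahead of the robot, y to its left, z up, the work surface at z = 0. Lengths are in m, angles in degrees, forces in N, time in s.
With the tool pointing down it reaches from about 0.375 to 0.9 m from the base axis. Payload 3.1 kg.
Tool frame: the origin (TCP) lies midway between the tips of the shut fingers; the grasp point (between the pads) lies bot.hold_point_z behind it (bot.hold_point_z is the distance from the TCP to the grasp point, in m); z points along the fingers, y is the direction in which the jaws open and shut (so a half turn about z gives the same grasp; the last joint's range is limited). The gripper opens to 87 mm and grips with 3 to 60 N. Pads are 19 mm wide; open, the fingers measure 117 mm over their backs; the gripper's body (75 mm by 190 mm) begins 51 mm behind the grasp point.
Start: joints at [66.377, 30.224, 82.088, -0, 67.689, -10.227], TCP at [0.145, 0.608, 0.223] pointing down, gripper open.
Joint ranges: [-176.69, 176.69], [-43.24, 126.21], [12.49, 139.97], [-82, 262], [0, 151.66], [-163.58, 163.58]. Speed limits (degrees/s): [159.86, 159.86, 180, 180, 180, 180].

INTERFACE

Orientations are given as a 3x3 rotation matrix whose columns are the frame's x, y, z axes.
In Python, from rig import bot, vision, hand_in gives the robot as it stands. The module is installed in compiled form; this text tells all that it offers.
- The arm moves only by the shell command python3 -m handwheel 'ROWS'. ROWS is JSON, a list of rows, each an object of numbers: "hand": the gripper's target within -1 to 1 (fully open at 1, half-way at 0, shut at -1); "dx", "dy", "dz": the shift along the world's x, y, z in cm; "wx", "wy", "wz": the turn, a rotation vector about the world's x, y, z in rad. In form: [{"hand": .., "dx": .., "dy": .., "dz": .., "wx": .., "wy": .., "wz": ..}, ...]. A call has 1 to 10 rows; each row shifts and turns the commanded pose from where the row before left it; what a row does not reach is not made up. A row lasts 1/10 s, in which the tool goes at most 50 mm and 8.59 degrees, less where a joint would pass 70% of its speed; a pose out of reach is approached as far as the arm can. A call with a gripper value outside its range is refused whole. The fingers move at their own pace and stop on an object; the grip force is fixed at half the most. Time passes only in rows, so rows that do not move let the fingers close. It gives the time, the measured TCP pose, the force and the opening at its end, in the units of the state.
- bot.read_state(): the state, without advancing time (a new reading comes with each control period).
- vision.capture(name): name is "side" or "top" or "wrist"; returns (picture, depth): 384x512x3 uint8, red, green, blue; 384x512 float32, m along the optical axis (not along the pixel's ray), 0 where there is no reading.
- vision.get_calibration(name): a dict with "fx", "fy", "cx", "cy" (pixels), "rvec" (rotation vector, rad) and "tvec" (3), from world to camera coordinates, as OpenCV has them. Camera axes: x right, y down, z forward; pixel columns grow to the right and rows downward; lengths in m; the calibration is good to about 2 mm. A picture is of the moment at which its call begins: read the wrist's pose just before it. get_calibration takes no time and is no camera call; for the wrist camera it gives the pose at the moment of the call.
- hand_in(): hands the job in, once; it reports no verdict.
The state is a dict: "time_s": time; "joint_positions": joint angles; "qvel": joint speeds; "tau": joint torques, N m; "position": TCP position; "tcp_rot": TCP orientation; "force": force on the tool from outside, world axes, zero at the start; "moment": the same for the moment, N m; "opening": opening from 0.0 (shut) to 1.0 (fully open).
Only numpy, scipy, OpenCV 4.12 (cv2) and the standard library are available. Lean on these libraries where they do the work, as an engineer would, in place of code of your own. Each camera call takes 0.05 s, during which the arm holds its last target.

TASK

One of the two slotted studs on the pump module's service cover has been left open. Take the stud key from its holder, seat its blade in that stud's slot, press the stud gently against its spring and turn it a quarter turn clockwise until it springs up into its catch, then put the key back in its holder. Do not force the stud, do not turn it with the fingers, and leave the things around it where they are.

Things in the scene. Friction and masses are not known exactly. Their poses are not given: they have to be found in the camera images.
- key: loose stud key, upright in the holder at any yaw, 110 mm long, 0.14 kg. Origin at the blade's tip, z up the key, x along the blade's width, y its thickness. Steel blade 20 mm wide, 4 thick, 20 long, the last 1.5 mm only 3 thick; round shank 12 mm across to z = 60 mm; collar 40 mm across, z = 60 to 65
- holder_mouth (a point): centre of the 26 x 26 mm square hole (75 mm deep, sides along x and y) in the top of the fixed grey holder block, 64 x 64 x 75 mm on a 100 x 100 mm foot; z up. The key stands in it, its collar resting on the top face, its tip 60 mm below this point; the blade fits at any yaw
- instrument: fixed pump module, 280 x 340 x 120 mm high; origin under its centre, x to its back, y to its left. Its aluminium top is the service cover with two stud places, left and right, 200 mm apart, 60 mm in front of its middle: one holds the open stud, the other the locked one, stud_shut. Jar and dish stand loose on the back half
- stud_shut: the other stud, already locked, which cannot be turned, in one of the two places: same head, its slot lies left to right, its top 24 mm above the cover; origin on the cover, under its middle
- stud_turn (a joint): turn of the open stud in rad, growing clockwise seen from above; at 0 its slot lies along x of the module. Starts at 0.10 to 0.40; catch at 1.57, stop at 1.64. Unless pressed in it is blocked at about 0.55. Turning it, pressed in far enough, takes under 0.15 N m
- dish: bystander: closed clear plastic dish, 70 mm across, 18 mm high, on the module's back half; origin under its middle
- jar: bystander: brown glass jar, 44 mm across, 50 mm high, on the module's back half; origin under its middle
- bottle: bystander: brown glass bottle, 68 mm across, 150 mm high, on the bench; origin under its middle
- beaker: bystander: glass beaker, 70 mm across, 90 mm high, on the bench; origin under its middle
- tip_box: bystander: open divided clear box, 125 x 85 x 55 mm, on the bench; origin under its middle
- vial: bystander: small glass vial, 24 mm across, 45 mm high, on the bench near the holder; origin under its middle
- notebook: bystander: grey notebook, 130 x 90 x 14 mm, on the bench; origin under its middle
- key_handle (a point): point on the key's axis 90 mm above its tip, in its black paddle handle (36 mm wide along x, 12 mm thick along y, 65 to 110 mm above the tip); axes as the key's. Grip the 12 mm here: finger tips must stay above the collar, whose top is 25 mm below this point
- place_left (a point): left stud place, 24 mm above the cover; axes as the module's. Either stud may be here. The OPEN stud floats off its place by up to 2.5 mm in x and in y (dragging at 1.5 N) and stands on a boss, its head's top 0 to 16 mm above this point, unreported: feel for it. Steel head 28 mm across in a 48 mm plastic ring; slot 24 mm long, 6 wide, 6 deep, ends closed, roughly front to back when open
- place_right (a point): right stud place, alike. A spring pushes the open stud up: 4 N at rest, 1.5 N more per mm pressed. It passes 0.55 rad only if pressed 5 mm (11.5 N) or more; it bottoms, rigid, at 6.5 mm (13.7 N). Past that angle a ledge keeps it 5 mm down; at the catch, let up, it springs up to 2.5 mm below rest and cannot turn back. Over 22 N between key and stud is forcing it

How it is judged (in metres and radians):
On the way, in this order (a step that is already met when the one before it is completed fails the run):
1. the key has been lifted out of its holder (z of key in the frame of holder_mouth above 0.01 m), for 0.1 s.
2. the stud has been turned home to its catch (value of joint stud_turn above 1.5 rad), for 0.2 s.
At the end, for the whole second after the job is handed in: the open stud stays turned to its catch (joint over 1.5 rad) with the key gone, so the catch holds it; the key stands upright (within 0.1 rad) and at rest in its holder, its tip at least 55 mm down the hole and within 10 mm of the hole's middle (value of joint stud_turn above 1.5 rad and horizontal distance between key and holder_mouth below 0.01 m and z of key in the frame of holder_mouth below -0.055 m and angle between key's own z axis and vertical below 0.1 rad and linear speed of key below 0.02 m/s); the robot touches nothing.
It fails at once if the stud is forced: more than 22 N between the key and the stud (contact force between key and stud_turn above 22 N).
It fails at once if the stud is turned or pressed with the fingers (contact force between the fingers and stud_turn above 1 N).
It fails at once if a bystander (dish, jar, bottle, beaker, tip box, vial or notebook) is moved more than 30 mm (distance of any of dish, jar, bottle, beaker, tip_box, vial, notebook from where it was at the start of the episode above 0.03 m).
It also fails if it takes over 67 s, if anything falls off the work surface, if the arm or the gripper's body presses on something with over 40 N, if the wrist force passes 120 N, or if a joint passes its speed limit or range.

## Working session

There is one attempt and no reset: what is moved stays moved. The work goes in short steps, Python scripts to look and compute and a shell command to move; the robot and the scene stay as the last step left them, time stands still between calls to the robot, and variables do not carry over. Pictures are saved under pics/ and viewed, and the job is handed in when it is done.

```bash
mkdir -p pics; cat > h.py <<'E'
import numpy as np,cv2
from rig import bot,vision
def cal(n):
    c=vision.get_calibration(n);K=np.array([[c['fx'],0,c['cx']],[0,c['fy'],c['cy']],[0,0,1.]])
    R=cv2.Rodrigues(np.array(c['rvec'],float))[0];t=np.array(c['tvec'],float).ravel();return K,R,t
def plane(C,u,v,z):
    K,R,t=C;d=R.T@np.linalg.inv(K)@np.array([u,v,1.]);o=-R.T@t;return o+d*(z-o[2])/d[2]
def cloud(C,D):
    K,R,t=C;v,u=np.mgrid[:D.shape[0],:D.shape[1]]
    P=np.stack([(u-K[0,2])/K[0,0]*D,(v-K[1,2])/K[1,1]*D,D],-1);W=(P-t)@R;W[D==0]=np.nan;return W
def proj(C,p):
    K,R,t=C;q=K@(R@np.array(p,float)+t);return q[:2]/q[2]
def snap(n,f):
    C=cal(n);im,D=vision.capture(n);cv2.imwrite('pics/%s.png'%f,im[:,:,::-1]);np.savez('pics/%s.npz'%f,im=im,D=D,K=C[0],R=C[1],t=C[2]);return C,im,D
def load(f):
    d=np.load('pics/%s.npz'%f);return (d['K'],d['R'],d['t']),d['im'],d['D']
E
python3 - <<'E'
from h import *
for n in('side','top','wrist'):
    C,im,D=snap(n,n+'0');print(n,(-C[1].T@C[2]).round(3),C[0][0,0],C[1][2].round(2))
s=bot.read_state();print(s,bot.hold_point_z)
E
```

```text
side [0.183 1.02  1.081] 485.0946858430448 [ 0.23 -0.71 -0.67]
top [0.438 0.02  1.245] 406.8365207308269 [ 0.06 -0.02 -1.  ]
wrist [0.068 0.625 0.385] 309.7414444819133 [ 0.28 -0.07 -0.96]
{'time_s': 0.15, 'joint_positions': array([ 6.63758861e+01,  3.02681026e+01,  8.21398134e+01, -2.12415664e-03,
        6.76888834e+01, -1.02268836e+01]), 'qvel': array([ 0.01145326, -0.13075415, -0.1930119 ,  0.08494073, -0.02744286,
       -0.02076618]), 'tau': array([ 8.26829128e-04, -4.40430415e+01, -1.76843405e+01,  6.33098977e-02,
        5.52076672e-02, -1.00149834e-04]), 'position': array([0.14456063, 0.60747211, 0.2217801 ]), 'tcp_rot': array([[-9.72790262e-01,  2.31686620e-01, -6.45604214e-04],
       [ 2.31687366e-01,  9.72789045e-01, -1.56162399e-03],
       [ 2.66229322e-04, -1.66871095e-03, -9.99998572e-01]]), 'force': array([ 0.52840671, -0.98545729,  0.21689914]), 'moment': array([-0.01338595,  0.03161577,  0.05311619]), 'opening': 0.9995417608316718} 0.0187
```

View pics/side0.png

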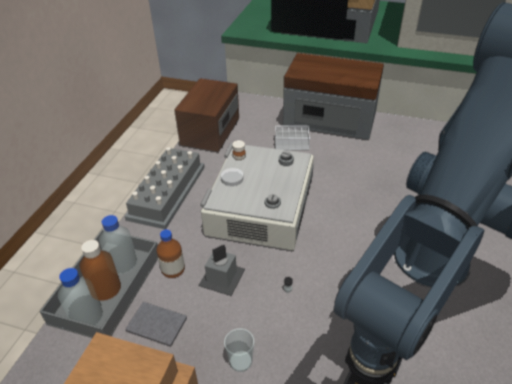

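View pics/top0.png

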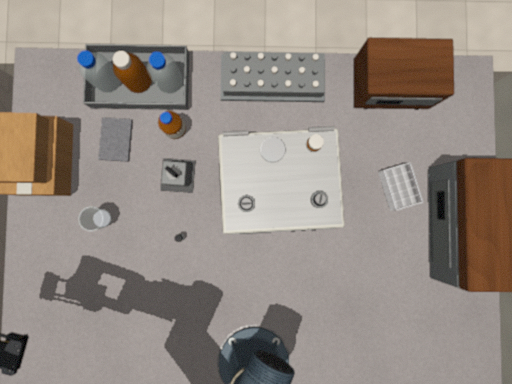

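View pics/wrist0.png

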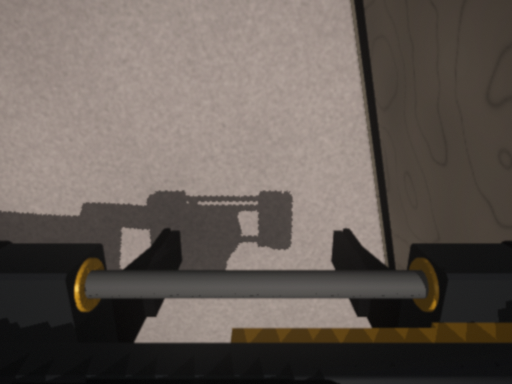

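The top view (up ≈ +x, left ≈ +y) shows the holder and key at (177,172), the module around (281,180), the studs at (246,203) and (319,199), and the vial at (180,237). I'll measure these next.

```bash
python3 - <<'E'
from h import *
C,im,D=load('top0');W=cloud(C,D)
for n,u,v in[('key',173,171),('holder',185,180),('studL',246,203),('studR',319,199),('vial',180,237),('beaker',95,218),('bottle',170,123),('cov',280,190),('jar',315,142)]:
    print(n,W[v,u].round(3))
m=(W[...,2]>.105)&(W[...,2]<.135)&(W[...,1]<.2)&(W[...,1]>-.35)&(W[...,0]>.3)&(W[...,0]<.8)
n,l,st,_=cv2.connectedComponentsWithStats(m.astype(np.uint8));k=1+np.argmax(st[1:,4]);print(st[k])
pts=W[l==k][:,:2].astype(np.float32);r=cv2.minAreaRect(pts);print(r,W[l==k][:,2].mean())
cr=cv2.resize(im[140:240,140:350],None,fx=3.8,fy=3.8,interpolation=cv2.INTER_CUBIC);cv2.imwrite('pics/topz.png',cr[:,:,::-1])
C,im,D=load('side0')
cr=cv2.resize(im[130:300,180:330],None,fx=3.5,fy=3.5,interpolation=cv2.INTER_CUBIC);cv2.imwrite('pics/sidez.png',cr[:,:,::-1])
W=cloud(C,D)
for n,u,v in[('key',220,253),('stud',286,157),('stud',272,200)]:print(n,W[v,u].round(3))
E
```

```text
key [0.556 0.229 0.125]
holder [0.538 0.207 0.051]
studL [0.47  0.027 0.141]
studR [ 0.483 -0.171  0.147]
vial [0.371 0.219 0.046]
beaker [0.424 0.483 0.002]
bottle [0.69  0.24  0.125]
cov [ 0.507 -0.067  0.122]
jar [ 0.634 -0.156  0.17 ]
[  218   126   126   108 10998]
((0.5387989282608032, -0.06852653622627258), (0.2837070822715759, 0.3402189016342163), 3.6854355335235596) 0.12041556169696208
key [0.552 0.238 0.107]
stud [ 0.478 -0.161  0.149]
stud [0.467 0.034 0.14 ]
```

View pics/topz.png

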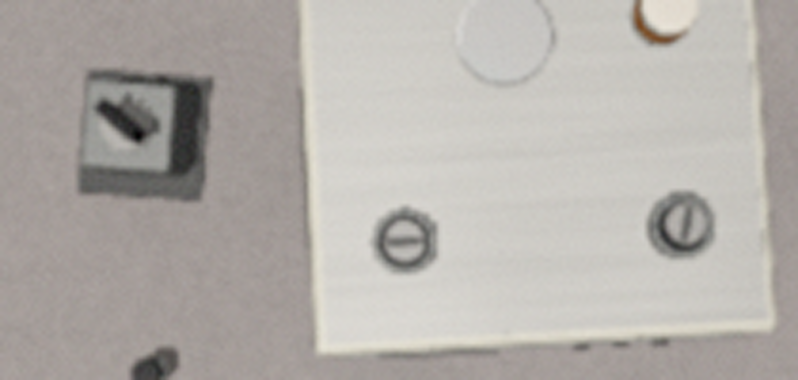

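View pics/sidez.png

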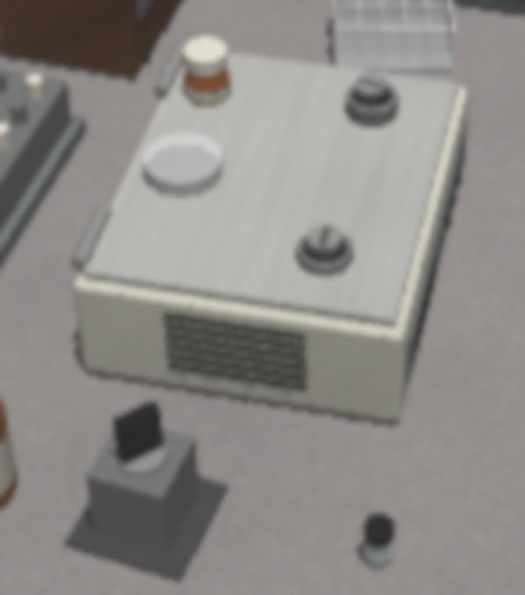

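Left stud is locked (slot runs left to right). Right stud is open at about (0.48, -0.17), with its slot tilted clockwise from front-back. I'll move above the key for a close look.

```bash
python3 -m handwheel '[{"hand":1,"dx":3.4,"dy":-3.1,"wz":0.12},{"hand":1,"dx":3.4,"dy":-3.1,"wz":0.12},{"hand":1,"dx":3.4,"dy":-3.1,"wz":0.12},{"hand":1,"dx":3.4,"dy":-3.1,"wz":0.12},{"hand":1,"dx":3.4,"dy":-3.1,"wz":0.12},{"hand":1,"dx":3.4,"dy":-3.1,"wz":0.12},{"hand":1,"dx":3.4,"dy":-3.1,"wz":0.12},{"hand":1,"dx":3.4,"dy":-3.1,"wz":0.12},{"hand":1,"dx":3.4,"dy":-3.1,"wz":0.12},{"hand":1,"dx":3.4,"dy":-3.1,"wz":0.1}]'
python3 -m handwheel '[{"hand":1,"dx":3.4,"dy":-3.1},{"hand":1,"dx":3.4,"dy":-3.1},{"hand":1},{"hand":1},{"hand":1}]'
python3 - <<'E'
from h import *
C,im,D=snap('wrist','wr1');W=cloud(C,D);s=bot.read_state();print(s['position'],s['tcp_rot'].round(3).tolist(),s['force'])
m=(W[...,2]>.118)&(W[...,2]<.14)&(np.hypot(W[...,0]-.553,W[...,1]-.233)<.05)
v,u=np.where(m);print(len(u),u.mean(),v.mean());P=W[m];print(np.median(P,0));r=cv2.minAreaRect(P[:,:2].astype(np.float32));print(r,np.degrees(np.arctan2(*np.linalg.svd(P[:,:2]-P[:,:2].mean(0))[2][0][::-1])) if len(P)<3000 else 0)
E
```

```text
[0.14457786 0.60758215 0.22194244] [[-0.973, 0.232, -0.001], [0.232, 0.973, -0.001], [0.0, -0.001, -1.0]] [-0.69756005 -0.60821259 -0.20311786]
0 nan nan
[nan nan nan]
((0.0, 0.0), (0.0, 0.0), 0.0) 0.0invalid input
invalid input
<stdin>:4: RuntimeWarning: Mean of empty slice.
  ret = ret.dtype.type(ret / rcount)
  return _methods._mean(a, axis=axis, dtype=dtype,
  ret = um.true_divide(
```

View pics/wr1.png

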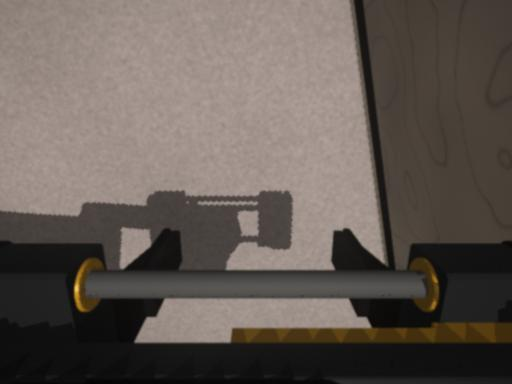

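The picture is unchanged because both moves were refused; every row needs all its fields. I'll send full rows.

```bash
python3 -m handwheel '[{"hand":1,"dx":3.4,"dy":-3.1,"dz":0,"wx":0,"wy":0,"wz":0.12},{"hand":1,"dx":3.4,"dy":-3.1,"dz":0,"wx":0,"wy":0,"wz":0.12},{"hand":1,"dx":3.4,"dy":-3.1,"dz":0,"wx":0,"wy":0,"wz":0.12},{"hand":1,"dx":3.4,"dy":-3.1,"dz":0,"wx":0,"wy":0,"wz":0.12},{"hand":1,"dx":3.4,"dy":-3.1,"dz":0,"wx":0,"wy":0,"wz":0.12},{"hand":1,"dx":3.4,"dy":-3.1,"dz":0,"wx":0,"wy":0,"wz":0.12},{"hand":1,"dx":3.4,"dy":-3.1,"dz":0,"wx":0,"wy":0,"wz":0.12},{"hand":1,"dx":3.4,"dy":-3.1,"dz":0,"wx":0,"wy":0,"wz":0.12},{"hand":1,"dx":3.4,"dy":-3.1,"dz":0,"wx":0,"wy":0,"wz":0.12},{"hand":1,"dx":3.4,"dy":-3.1,"dz":0,"wx":0,"wy":0,"wz":0.1}]'
```

```text
time_s: 1.2
position: [0.4858, 0.2965, 0.2225]
tcp_rot: [[-0.581, -0.814, -0.0], [-0.814, 0.581, 0.0], [0.0, 0.0, -1.0]]
force: [-0.4, 0.9, 0.3]
opening: 0.996
```

```bash
python3 -m handwheel '[{"hand":1,"dx":3.4,"dy":-3.1,"dz":0,"wx":0,"wy":0,"wz":0},{"hand":1,"dx":3.3,"dy":-3.2,"dz":0,"wx":0,"wy":0,"wz":0},{"hand":1,"dx":0,"dy":0,"dz":0,"wx":0,"wy":0,"wz":0},{"hand":1,"dx":0,"dy":0,"dz":0,"wx":0,"wy":0,"wz":0}]'
cat > key.py <<'E'
from h import *
import sys
f=sys.argv[1]
C,im,D=snap('wrist',f);W=cloud(C,D)
m=(W[...,2]>.117)&(W[...,2]<.135)&(np.hypot(W[...,0]-.553,W[...,1]-.233)<.05)
v,u=np.where(m);P=W[m];print(len(u),u.mean(),v.mean(),np.median(P,0));r=cv2.minAreaRect(P[:,:2].astype(np.float32));print(r)
E
python3 key.py wr1
```

```text
time_s: 1.6
position: [0.552, 0.234, 0.222]
tcp_rot: [[-0.587, -0.81, -0.001], [-0.81, 0.587, 0.0], [0.001, 0.001, -1.0]]
force: [-1.2, -0.1, -0.3]
opening: 1.0
542 254.75645756457564 199.27675276752768 [0.55513016 0.23457843 0.12524821]
((0.5561733841896057, 0.23578894138336182), (0.036114536225795746, 0.012001324445009232), 48.88852310180664)
```

View pics/wr1.png

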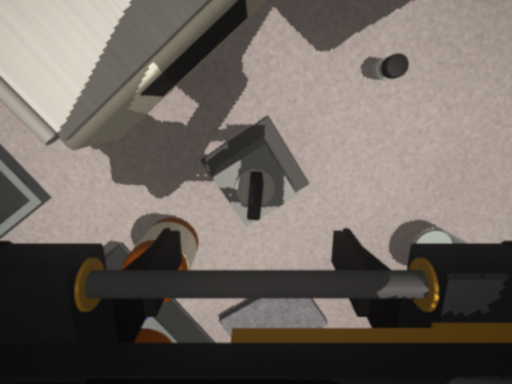

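The wrist picture shows the paddle at about (255,195). Its top face measures 36.1 × 12.0 mm at z 0.125, which matches the given sizes; its centre is (0.556, 0.236) and its yaw 48.9°. Next I align and go down.

```bash
python3 -m handwheel '[{"hand":1,"dx":0.42,"dy":0.18,"dz":-2,"wx":0,"wy":0,"wz":-0.09},{"hand":1,"dx":0,"dy":0,"dz":-3,"wx":0,"wy":0,"wz":0},{"hand":1,"dx":0,"dy":0,"dz":-3,"wx":0,"wy":0,"wz":0},{"hand":1,"dx":0,"dy":0,"dz":-2.5,"wx":0,"wy":0,"wz":0},{"hand":1,"dx":0,"dy":0,"dz":-2,"wx":0,"wy":0,"wz":0},{"hand":1,"dx":0,"dy":0,"dz":-0.9,"wx":0,"wy":0,"wz":0},{"hand":1,"dx":0,"dy":0,"dz":0,"wx":0,"wy":0,"wz":0}]'
python3 key.py wr2
```

```text
time_s: 2.35
position: [0.554, 0.2377, 0.0875]
tcp_rot: [[-0.654, -0.757, -0.003], [-0.757, 0.654, -0.001], [0.003, 0.002, -1.0]]
force: [0.9, -0.2, 0.9]
opening: 1.0
1903 246.58118759852863 271.8244876510772 [0.55122168 0.22744749 0.12534187]
((0.5551963448524475, 0.23639661073684692), (0.035980723798274994, 0.09895552694797516), 51.783870697021484)
```

View pics/wr2.png

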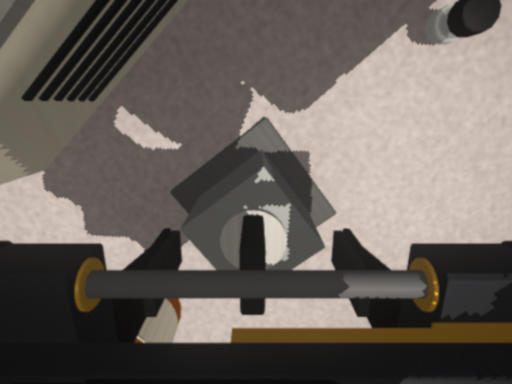

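The key (col 253) sits between the finger tips (cols 170 and 345), about 2–3 mm off centre. That agrees with the TCP reading, so I'll correct it and close.

```bash
python3 -m handwheel '[{"hand":1,"dx":0.18,"dy":-0.16,"dz":0.05,"wx":0,"wy":0,"wz":0},{"hand":1,"dx":0,"dy":0,"dz":0,"wx":0,"wy":0,"wz":0}]';python3 -m handwheel '[{"hand":-1,"dx":0,"dy":0,"dz":0,"wx":0,"wy":0,"wz":0},{"hand":-1,"dx":0,"dy":0,"dz":0,"wx":0,"wy":0,"wz":0},{"hand":-1,"dx":0,"dy":0,"dz":0,"wx":0,"wy":0,"wz":0},{"hand":-1,"dx":0,"dy":0,"dz":0,"wx":0,"wy":0,"wz":0},{"hand":-1,"dx":0,"dy":0,"dz":0,"wx":0,"wy":0,"wz":0},{"hand":-1,"dx":0,"dy":0,"dz":0,"wx":0,"wy":0,"wz":0},{"hand":-1,"dx":0,"dy":0,"dz":0,"wx":0,"wy":0,"wz":0},{"hand":-1,"dx":0,"dy":0,"dz":0,"wx":0,"wy":0,"wz":0}]'
```

```text
time_s: 2.6
position: [0.559, 0.2354, 0.0905]
tcp_rot: [[-0.655, -0.755, 0.003], [-0.755, 0.655, 0.001], [-0.002, -0.002, -1.0]]
force: [0.1, -0.4, 0.6]
opening: 1.0
time_s: 3.4
position: [0.5577, 0.2352, 0.089]
tcp_rot: [[-0.655, -0.755, -0.0], [-0.755, 0.655, -0.0], [0.0, 0.0, -1.0]]
force: [0.4, -0.2, -0.1]
opening: 0.352
```

```bash
python3 -m handwheel '[{"hand":-1,"dx":0,"dy":0,"dz":0,"wx":0,"wy":0,"wz":0},{"hand":-1,"dx":0,"dy":0,"dz":0,"wx":0,"wy":0,"wz":0},{"hand":-1,"dx":0,"dy":0,"dz":0,"wx":0,"wy":0,"wz":0},{"hand":-1,"dx":0,"dy":0,"dz":0,"wx":0,"wy":0,"wz":0},{"hand":-1,"dx":0,"dy":0,"dz":0,"wx":0,"wy":0,"wz":0}]'
python3 - <<'E'
from h import *
s=bot.read_state();print(s['position'].round(4),s['force'].round(2),s['moment'].round(3),s['opening']*87)
E
```

```text
time_s: 3.9
position: [0.5575, 0.2353, 0.089]
tcp_rot: [[-0.655, -0.755, -0.0], [-0.755, 0.655, 0.0], [0.0, 0.0, -1.0]]
force: [-1.5, 0.5, -0.1]
opening: 0.137
[0.5575 0.2353 0.089 ] [-1.53  0.45 -0.12] [ 0.168  0.216 -0.019] 11.942217630679872
```

Gripped at 11.9 mm, as expected for the 12 mm handle. Lifting.

```bash
python3 -m handwheel '[{"hand":-1,"dx":0,"dy":0,"dz":1.5,"wx":0,"wy":0,"wz":0},{"hand":-1,"dx":0,"dy":0,"dz":2.5,"wx":0,"wy":0,"wz":0},{"hand":-1,"dx":0,"dy":0,"dz":3.5,"wx":0,"wy":0,"wz":0},{"hand":-1,"dx":0,"dy":0,"dz":4,"wx":0,"wy":0,"wz":0},{"hand":-1,"dx":0,"dy":0,"dz":4,"wx":0,"wy":0,"wz":0},{"hand":-1,"dx":0,"dy":0,"dz":3,"wx":0,"wy":0,"wz":0},{"hand":-1,"dx":0,"dy":0,"dz":0.5,"wx":0,"wy":0,"wz":0},{"hand":-1,"dx":0,"dy":0,"dz":0,"wx":0,"wy":0,"wz":0}]'
python3 -m handwheel '[{"hand":-1,"dx":-0.6,"dy":-3,"dz":0,"wx":0,"wy":0,"wz":-0.11},{"hand":-1,"dx":-0.8,"dy":-4,"dz":0,"wx":0,"wy":0,"wz":-0.11},{"hand":-1,"dx":-0.8,"dy":-4,"dz":0,"wx":0,"wy":0,"wz":-0.11},{"hand":-1,"dx":-0.8,"dy":-4.5,"dz":0,"wx":0,"wy":0,"wz":-0.11},{"hand":-1,"dx":-0.8,"dy":-4.5,"dz":0,"wx":0,"wy":0,"wz":-0.11},{"hand":-1,"dx":-0.8,"dy":-4.5,"dz":0,"wx":0,"wy":0,"wz":-0.11},{"hand":-1,"dx":-0.8,"dy":-4.5,"dz":0,"wx":0,"wy":0,"wz":-0.11},{"hand":-1,"dx":-0.8,"dy":-4.5,"dz":0,"wx":0,"wy":0,"wz":-0.11},{"hand":-1,"dx":-0.8,"dy":-4,"dz":0,"wx":0,"wy":0,"wz":-0.11},{"hand":-1,"dx":-0.6,"dy":-2.8,"dz":0,"wx":0,"wy":0,"wz":-0.09}]'
python3 -m handwheel '[{"hand":-1,"dx":0,"dy":0,"dz":0,"wx":0,"wy":0,"wz":0},{"hand":-1,"dx":0,"dy":0,"dz":0,"wx":0,"wy":0,"wz":0},{"hand":-1,"dx":0,"dy":0,"dz":0,"wx":0,"wy":0,"wz":0}]'
python3 - <<'E'
from h import *
s=bot.read_state();print(s['position'].round(4),s['force'].round(2),s['moment'].round(3),s['opening']*87)
snap('wrist','wr3');snap('side','sd3')
E
```

```text
time_s: 4.7
position: [0.558, 0.2351, 0.2795]
tcp_rot: [[-0.655, -0.755, 0.002], [-0.755, 0.655, 0.0], [-0.001, -0.001, -1.0]]
force: [-0.2, -0.5, -2.4]
opening: 0.136
time_s: 5.7
position: [0.4798, -0.1698, 0.2764]
tcp_rot: [[-0.974, 0.228, -0.004], [0.228, 0.974, 0.002], [0.005, 0.001, -1.0]]
force: [-0.4, 0.7, -1.4]
opening: 0.138
time_s: 6.0
position: [0.481, -0.1665, 0.2777]
tcp_rot: [[-0.975, 0.221, -0.003], [0.221, 0.975, 0.002], [0.003, 0.002, -1.0]]
force: [-0.8, -0.0, -0.6]
opening: 0.136
[ 0.481  -0.1665  0.2777] [-0.76 -0.03 -0.61] [-0.033 -0.025 -0.059] 11.826393863832575
```

View pics/wr3.png

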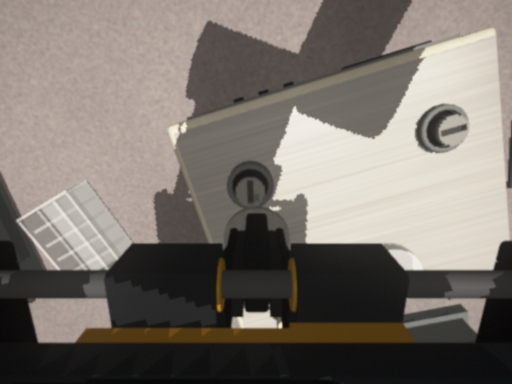

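View pics/sd3.png

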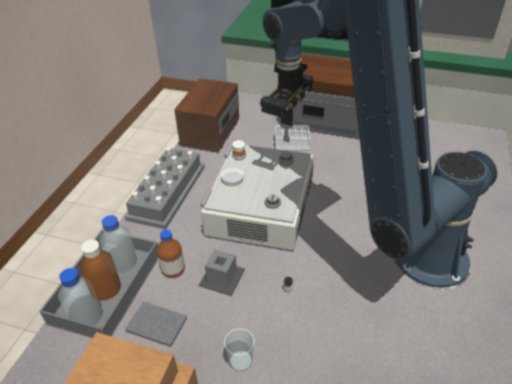

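The key is in hand and the open stud is at about (250,185) in the wrist view, close to the collar. Zooming in to measure.

```bash
python3 - <<'E'
from h import *
C,im,D=load('wr3');W=cloud(C,D)
u0,v0=205,145
cv2.imwrite('pics/wr3z.png',cv2.resize(im[v0:v0+80,u0:u0+100],None,fx=7,fy=7,interpolation=cv2.INTER_CUBIC)[:,:,::-1])
np.set_printoptions(linewidth=200)
print((W[160:212:3,222:282:3,2]*1000).round(0).astype(int))
print(proj(C,[.481,-.166,.15]),proj(C,[.481,-.166,.204]))
E
```

```text
[[                 120                  121                  121                  120                  121                  122                  120                  121                  121
                   119                  120                  122                  122                  120                  121                  121                  120                  121
                   121                  120]
 [                 122                  122                  121                  119                  120                  121                  125                  133                  136
                   139                  137                  137                  132                  124                  121                  120                  120                  121
                   119                  122]
 [                 121                  120                  121                  121                  120                  134                  141                  140                  140
                   140                  140            
[... 6002 characters left out ...]
   269                  268                  267                  265                  121                  121
                   121                  122]
 [                 120                  121                  121                  121                  120                  121                  266                  268                  270
                   269                  269                  269                  269                  268                  270                  270                  270                  267
                   121                  120]]
[257.5067008  186.16566476] [257.82636493 203.62573159]<stdin>:6: RuntimeWarning: invalid value encountered in cast
```

View pics/wr3z.png

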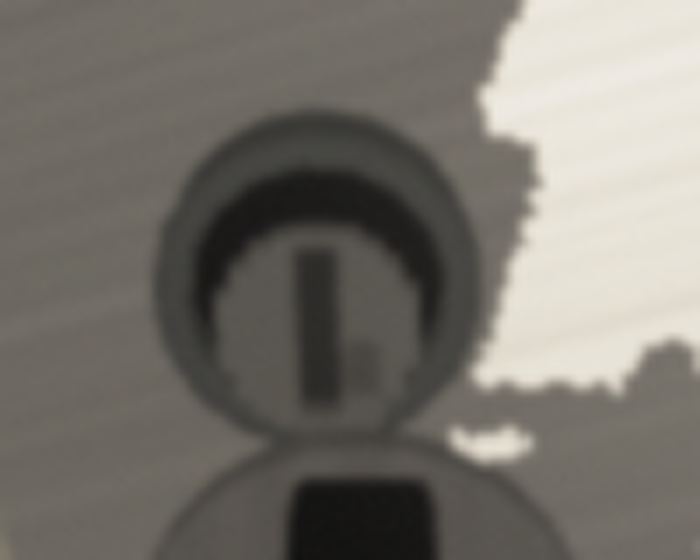

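```bash
python3 - <<'E' 2>/dev/null
from h import *
C,im,D=load('wr3');W=cloud(C,D);s=bot.read_state()
box=np.zeros(D.shape,bool);box[160:212,222:285]=1
Z=W[...,2]
top=box&(Z>.151)&(Z<.157);print('top z',np.median(Z[top]),top.sum())
hull=cv2.convexHull(W[top][:,:2].astype(np.float32));print('circ',cv2.minEnclosingCircle(hull),cv2.fitEllipse(hull))
sl=box&(Z>.1445)&(Z<.1500)
n,l,st,_=cv2.connectedComponentsWithStats(sl.astype(np.uint8));k=1+np.argmax(st[1:,4]);print(st[k])
P=W[l==k];r=cv2.minAreaRect(P[:,:2].astype(np.float32));print('slot depth rect',r,np.median(P[:,2]))
# colour slot
g=cv2.cvtColor(im,cv2.COLOR_RGB2GRAY)
# outer ring top z .1405
ring=box&(Z>.1385)&(Z<.1435);print('ring',cv2.minEnclosingCircle(W[ring][:,:2].astype(np.float32)))
bl=box&(Z>.2)&(Z<.232);v,u=np.where(bl);B=W[bl];print('blade',u.min(),u.max(),v.min(),v.max(),B.min(0),B.max(0),B.mean(0))
col=(Z>.262)&(Z<.273);col[:190]=0;col[:,:200]=0;col[:,310:]=0;vv,uu=np.where(col);print('collar',cv2.minEnclosingCircle(W[col][:,:2].astype(np.float32)))
# blade in tool coordinates
p=s['position'];R=s['tcp_rot'];q=(B-p)@R;print('blade tool med',np.median(q,0),q.min(0),q.max(0));print(p,R.round(4))
E
```

```text
top z 0.15354514210540285 454
circ ((0.48373109102249146, -0.17386390268802643), 0.015016114339232445) ((0.48379337787628174, -0.1739380955696106), (0.028468584641814232, 0.029359079897403717), 42.80103302001953)
[247 180   7  24 141]
slot depth rect ((0.48491886258125305, -0.17435717582702637), (0.005874141585081816, 0.023158643394708633), 77.77738952636719) 0.14762139090125678
ring ((0.48212406039237976, -0.17405834794044495), 0.023824159055948257)
blade 254 259 193 205 [ 0.47117578 -0.16766003  0.20465578] [ 0.47547484 -0.16310469  0.22541969] [ 0.472665   -0.16524172  0.21814681]
collar ((0.4814223051071167, -0.16735568642616272), 0.02011897973716259)
blade tool med [ 0.00938905 -0.00123277  0.05787484] [ 0.00603891 -0.00280712  0.05296948] [0.01007061 0.00111229 0.07373677]
[ 0.48156173 -0.16639612  0.27837905] [[-9.755e-01  2.198e-01 -1.300e-03]
 [ 2.198e-01  9.755e-01  1.100e-03]
 [ 1.500e-03  8.000e-04 -1.000e+00]]
```

Stud head: diameter ≈28–30 mm, top at z = 0.1535 (in the allowed range, 0.144–0.160), centre (0.484, -0.174), slot yaw -12.2°. The key axis comes out at (0.4814, -0.1674) from both collar and blade. I'll move over the slot and go down to just above it.

```bash
python3 -m handwheel '[{"hand":-1,"dx":0.25,"dy":-0.67,"dz":0,"wx":0,"wy":0,"wz":0.01},{"hand":-1,"dx":0,"dy":0,"dz":-1,"wx":0,"wy":0,"wz":0},{"hand":-1,"dx":0,"dy":0,"dz":-1.5,"wx":0,"wy":0,"wz":0},{"hand":-1,"dx":0,"dy":0,"dz":-1.2,"wx":0,"wy":0,"wz":0},{"hand":-1,"dx":0,"dy":0,"dz":-0.7,"wx":0,"wy":0,"wz":0},{"hand":-1,"dx":0,"dy":0,"dz":0,"wx":0,"wy":0,"wz":0},{"hand":-1,"dx":0,"dy":0,"dz":0,"wx":0,"wy":0,"wz":0},{"hand":-1,"dx":0,"dy":0,"dz":0,"wx":0,"wy":0,"wz":0}]'
cat > fit.py <<'E'
from h import *
import sys
C,im,D=snap('wrist',sys.argv[1]);s=bot.read_state();W=cloud(C,D);Z=W[...,2]
print(s['position'].round(4),s['tcp_rot'][:,1].round(4),s['force'].round(2))
cv2.imwrite('pics/%sz.png'%sys.argv[1],cv2.resize(im[150:250,195:315],None,fx=6,fy=6,interpolation=cv2.INTER_CUBIC)[:,:,::-1])
near=(abs(W[...,0]-.484)<.04)&(abs(W[...,1]+.174)<.04)
top=near&(Z>.151)&(Z<.1565);v,u=np.where(top);print('top',top.sum(),np.median(Z[top]),u.min(),u.max(),v.min(),v.max(),cv2.minEnclosingCircle(W[top][:,:2].astype(np.float32)))
ring=near&(Z>.1385)&(Z<.1435);print('ring',cv2.minEnclosingCircle(W[ring][:,:2].astype(np.float32)))
q=(W-s['position'])@s['tcp_rot'];zt=s['position'][2]
col=near&(q[...,2]<.015)&(q[...,2]>.004);print('collar',cv2.minEnclosingCircle(W[col][:,:2].astype(np.float32)),np.median(Z[col]))
bl=near&(q[...,2]>.056)&(q[...,2]<.078)&(Z>.157)&(abs(q[...,1])<.008)
if bl.sum():
  v,u=np.where(bl);print('blade px',u.min(),u.max(),v.min(),v.max(),'tool',q[bl].min(0).round(4),q[bl].max(0).round(4))
E
python3 fit.py wr4
```

```text
time_s: 6.9
position: [0.4847, -0.1748, 0.2356]
tcp_rot: [[-0.977, 0.212, 0.001], [0.212, 0.977, -0.001], [-0.001, -0.0, -1.0]]
force: [-0.8, -0.1, -0.4]
opening: 0.138
[ 0.4847 -0.1748  0.2356] [ 2.121e-01  9.772e-01 -5.000e-04] [-0.07 -0.08 -0.46]
top 560 0.1536601062396727 242 275 182 209 ((0.4835778474807739, -0.173742413520813), 0.014878414571285248)
ring ((0.4819383919239044, -0.17402383685112), 0.023679619655013084)
collar ((0.4851418137550354, -0.17570847272872925), 0.02017264999449253) 0.2271213284804124
blade px 254 259 193 199 tool [ 0.0087 -0.0027  0.0564] [0.0097 0.0013 0.0741]
```

View pics/wr4z.png

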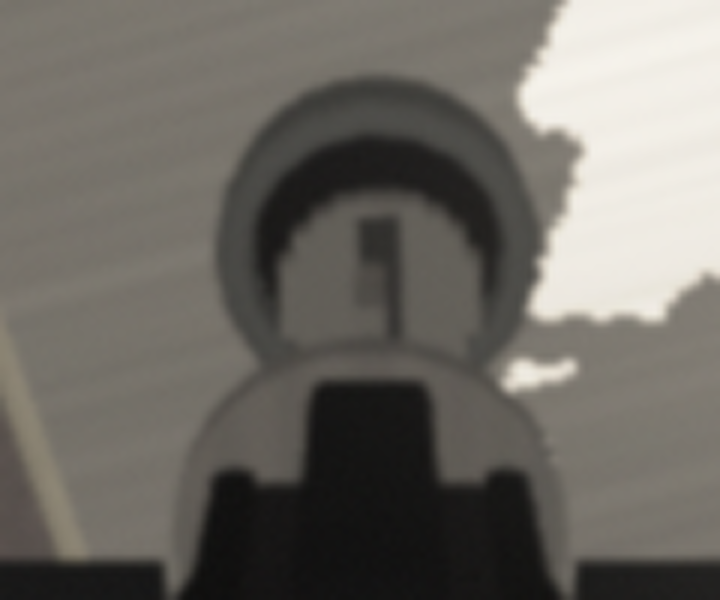

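The blade (col ≈256.4) is about 1.5 px left of the slot's centre (col ≈258), and collar against stud says +1.7 mm in y and -1.2 mm in x. I'll correct this and go down slowly.

```bash
python3 -m handwheel '[{"hand":-1,"dx":-0.1,"dy":0.16,"dz":-0.3,"wx":0,"wy":0,"wz":0},{"hand":-1,"dx":0,"dy":0,"dz":-0.2,"wx":0,"wy":0,"wz":0},{"hand":-1,"dx":0,"dy":0,"dz":0,"wx":0,"wy":0,"wz":0},{"hand":-1,"dx":0,"dy":0,"dz":0,"wx":0,"wy":0,"wz":0},{"hand":-1,"dx":0,"dy":0,"dz":0,"wx":0,"wy":0,"wz":0}]'
python3 fit.py wr5
```

```text
time_s: 7.45
position: [0.4833, -0.173, 0.2301]
tcp_rot: [[-0.977, 0.212, 0.0], [0.212, 0.977, -0.0], [-0.0, -0.0, -1.0]]
force: [-0.0, -0.2, -0.9]
opening: 0.134
[ 0.4833 -0.173   0.2301] [ 2.122e-01  9.772e-01 -1.000e-04] [ 0.28  0.08 -1.99]
top 482 0.15347361275272237 239 273 186 209 ((0.4836539626121521, -0.17394863069057465), 0.01477537676692009)
ring ((0.481942743062973, -0.17392125725746155), 0.023652812466025352)
collar ((0.48385798931121826, -0.17386232316493988), 0.020247023552656174) 0.22170847762249343
blade px 254 259 193 200 tool [ 0.0085 -0.0027  0.0566] [0.0095 0.0013 0.073 ]
```

View pics/wr5z.png

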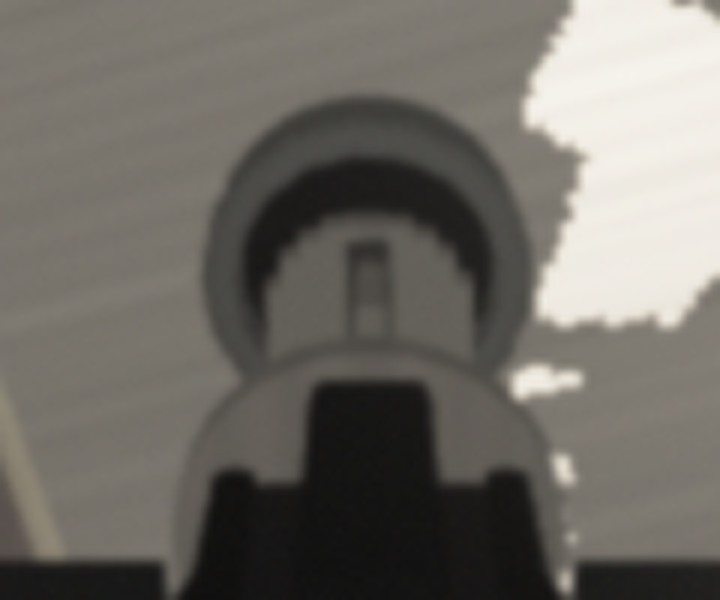

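Blade and slot line up in the picture, and the collar centre matches the stud centre within 0.3 mm. Going down into the slot.

```bash
python3 -m handwheel '[{"hand":-1,"dx":0,"dy":0,"dz":-0.2,"wx":0,"wy":0,"wz":0},{"hand":-1,"dx":0,"dy":0,"dz":-0.1,"wx":0,"wy":0,"wz":0},{"hand":-1,"dx":0,"dy":0,"dz":-0.1,"wx":0,"wy":0,"wz":0},{"hand":-1,"dx":0,"dy":0,"dz":-0.1,"wx":0,"wy":0,"wz":0},{"hand":-1,"dx":0,"dy":0,"dz":0,"wx":0,"wy":0,"wz":0}]'
python3 -m handwheel '[{"hand":-1,"dx":0,"dy":0,"dz":-0.1,"wx":0,"wy":0,"wz":0},{"hand":-1,"dx":0,"dy":0,"dz":-0.1,"wx":0,"wy":0,"wz":0},{"hand":-1,"dx":0,"dy":0,"dz":0,"wx":0,"wy":0,"wz":0}]'
```

```text
time_s: 8.0
position: [0.4832, -0.1729, 0.2249]
tcp_rot: [[-0.977, 0.212, -0.0], [0.212, 0.977, 0.0], [0.0, 0.0, -1.0]]
force: [-0.2, 0.8, -0.2]
opening: 0.134
time_s: 8.3
position: [0.4832, -0.1729, 0.2229]
tcp_rot: [[-0.977, 0.212, -0.0], [0.212, 0.977, 0.0], [0.0, 0.0, -1.0]]
force: [0.4, 0.2, -2.2]
opening: 0.136
```

Tip is now at 0.149, below the head top at 0.1535, with no force: the blade is in the slot.

```bash
python3 -m handwheel '[{"hand":-1,"dx":0,"dy":0,"dz":-0.1,"wx":0,"wy":0,"wz":0},{"hand":-1,"dx":0,"dy":0,"dz":0,"wx":0,"wy":0,"wz":0}]'
python3 -m handwheel '[{"hand":-1,"dx":0,"dy":0,"dz":-0.1,"wx":0,"wy":0,"wz":0},{"hand":-1,"dx":0,"dy":0,"dz":0,"wx":0,"wy":0,"wz":0}]'
python3 -m handwheel '[{"hand":-1,"dx":0,"dy":0,"dz":-0.1,"wx":0,"wy":0,"wz":0},{"hand":-1,"dx":0,"dy":0,"dz":0,"wx":0,"wy":0,"wz":0}]'
```

```text
time_s: 8.5
position: [0.4832, -0.1729, 0.2219]
tcp_rot: [[-0.977, 0.212, -0.0], [0.212, 0.977, 0.0], [0.0, 0.0, -1.0]]
force: [0.3, 0.5, -2.1]
opening: 0.133
time_s: 8.7
position: [0.4832, -0.1729, 0.2209]
tcp_rot: [[-0.977, 0.212, -0.0], [0.212, 0.977, 0.0], [0.0, 0.0, -1.0]]
force: [0.6, 0.5, -1.4]
opening: 0.133
time_s: 8.9
position: [0.4834, -0.173, 0.2204]
tcp_rot: [[-0.977, 0.212, 0.0], [0.212, 0.977, -0.0], [-0.0, -0.0, -1.0]]
force: [-0.5, 0.9, 1.3]
opening: 0.136
```

Contact: the force went from -1.5 (key's weight) to +1.3. I'll press in steps, aiming for a sensor reading of about 11 (12.5 N on the stud).

```bash
python3 -m handwheel '[{"hand":-1,"dx":0,"dy":0,"dz":-0.1,"wx":0,"wy":0,"wz":0},{"hand":-1,"dx":0,"dy":0,"dz":0,"wx":0,"wy":0,"wz":0}]'
python3 -m handwheel '[{"hand":-1,"dx":0,"dy":0,"dz":-0.1,"wx":0,"wy":0,"wz":0},{"hand":-1,"dx":0,"dy":0,"dz":0,"wx":0,"wy":0,"wz":0}]'
python3 -m handwheel '[{"hand":-1,"dx":0,"dy":0,"dz":-0.1,"wx":0,"wy":0,"wz":0},{"hand":-1,"dx":0,"dy":0,"dz":0,"wx":0,"wy":0,"wz":0}]'
```

```text
time_s: 9.1
position: [0.4834, -0.173, 0.2194]
tcp_rot: [[-0.977, 0.212, 0.0], [0.212, 0.977, -0.0], [-0.0, -0.0, -1.0]]
force: [-1.1, 0.8, 3.4]
opening: 0.133
time_s: 9.3
position: [0.4834, -0.173, 0.2184]
tcp_rot: [[-0.977, 0.212, 0.0], [0.212, 0.977, -0.0], [-0.001, -0.0, -1.0]]
force: [-0.3, 1.1, 4.8]
opening: 0.137
time_s: 9.5
position: [0.4834, -0.173, 0.2175]
tcp_rot: [[-0.977, 0.212, 0.001], [0.212, 0.977, -0.0], [-0.001, -0.0, -1.0]]
force: [-1.3, 0.9, 5.8]
opening: 0.137
```

```bash
python3 -m handwheel '[{"hand":-1,"dx":0,"dy":0,"dz":-0.1,"wx":0,"wy":0,"wz":0},{"hand":-1,"dx":0,"dy":0,"dz":0,"wx":0,"wy":0,"wz":0},{"hand":-1,"dx":0,"dy":0,"dz":0,"wx":0,"wy":0,"wz":0}]'
```

```text
time_s: 9.8
position: [0.4835, -0.173, 0.2167]
tcp_rot: [[-0.977, 0.212, 0.001], [0.212, 0.977, -0.0], [-0.001, -0.0, -1.0]]
force: [-1.7, 2.6, 8.0]
opening: 0.135
```

```bash
python3 -m handwheel '[{"hand":-1,"dx":0,"dy":0,"dz":-0.1,"wx":0,"wy":0,"wz":0},{"hand":-1,"dx":0,"dy":0,"dz":0,"wx":0,"wy":0,"wz":0},{"hand":-1,"dx":0,"dy":0,"dz":0,"wx":0,"wy":0,"wz":0}]'
python3 -m handwheel '[{"hand":-1,"dx":0,"dy":0,"dz":-0.1,"wx":0,"wy":0,"wz":0},{"hand":-1,"dx":0,"dy":0,"dz":0,"wx":0,"wy":0,"wz":0},{"hand":-1,"dx":0,"dy":0,"dz":0,"wx":0,"wy":0,"wz":0}]'
python3 - <<'E'
from h import *
s=bot.read_state();print(s['force'],s['moment'],s['position'])
E
```

```text
time_s: 10.1
position: [0.4836, -0.173, 0.216]
tcp_rot: [[-0.977, 0.212, 0.001], [0.212, 0.977, -0.001], [-0.001, -0.0, -1.0]]
force: [-1.7, 0.8, 8.0]
opening: 0.135
time_s: 10.4
position: [0.4837, -0.173, 0.2152]
tcp_rot: [[-0.977, 0.212, 0.001], [0.212, 0.977, -0.001], [-0.002, -0.0, -1.0]]
force: [-1.3, 1.6, 10.0]
opening: 0.134
[-1.25402654  1.58155226 10.02839582] [0.38069438 0.40642505 0.02062218] [ 0.48374528 -0.17304473  0.21518716]
```

```bash
python3 -m handwheel '[{"hand":-1,"dx":0,"dy":0,"dz":-0.07,"wx":0,"wy":0,"wz":0},{"hand":-1,"dx":0,"dy":0,"dz":0,"wx":0,"wy":0,"wz":0},{"hand":-1,"dx":0,"dy":0,"dz":0,"wx":0,"wy":0,"wz":0}]'
python3 -m handwheel '[{"hand":-1,"dx":0,"dy":0,"dz":0,"wx":0,"wy":0,"wz":-0.05},{"hand":-1,"dx":0,"dy":0,"dz":0,"wx":0,"wy":0,"wz":-0.05},{"hand":-1,"dx":0,"dy":0,"dz":0,"wx":0,"wy":0,"wz":-0.05},{"hand":-1,"dx":0,"dy":0,"dz":0,"wx":0,"wy":0,"wz":-0.05},{"hand":-1,"dx":0,"dy":0,"dz":0,"wx":0,"wy":0,"wz":0}]'
python3 - <<'E'
from h import *
s=bot.read_state();print(s['force'],s['moment'],s['position'])
E
```

```text
time_s: 10.7
position: [0.4839, -0.1731, 0.2147]
tcp_rot: [[-0.977, 0.212, 0.002], [0.212, 0.977, -0.001], [-0.002, -0.0, -1.0]]
force: [-1.7, 1.6, 11.0]
opening: 0.134
time_s: 11.2
position: [0.484, -0.1731, 0.2147]
tcp_rot: [[-0.915, 0.403, 0.002], [0.403, 0.915, -0.001], [-0.002, -0.0, -1.0]]
force: [-1.4, 2.5, 11.0]
opening: 0.137
[-1.38837729  2.48611136 11.0104739 ] [0.35553082 0.36026893 0.03517566] [ 0.48395647 -0.1731451   0.21469468]
```

```bash
python3 -m handwheel '[{"hand":-1,"dx":0,"dy":0,"dz":0,"wx":0,"wy":0,"wz":-0.06},{"hand":-1,"dx":0,"dy":0,"dz":0,"wx":0,"wy":0,"wz":-0.06},{"hand":-1,"dx":0,"dy":0,"dz":0,"wx":0,"wy":0,"wz":-0.06},{"hand":-1,"dx":0,"dy":0,"dz":0,"wx":0,"wy":0,"wz":-0.06},{"hand":-1,"dx":0,"dy":0,"dz":0,"wx":0,"wy":0,"wz":0}]'
python3 - <<'E'
from h import *
s=bot.read_state();print(s['force'],s['moment'],s['position'])
E
python3 -m handwheel '[{"hand":-1,"dx":0,"dy":0,"dz":0,"wx":0,"wy":0,"wz":-0.06},{"hand":-1,"dx":0,"dy":0,"dz":0,"wx":0,"wy":0,"wz":-0.06},{"hand":-1,"dx":0,"dy":0,"dz":0,"wx":0,"wy":0,"wz":-0.03},{"hand":-1,"dx":0,"dy":0,"dz":0,"wx":0,"wy":0,"wz":0}]'
python3 - <<'E'
from h import *
s=bot.read_state();print(s['force'],s['moment'],s['position'])
E
```

```text
time_s: 11.7
position: [0.484, -0.1731, 0.2147]
tcp_rot: [[-0.793, 0.609, 0.002], [0.609, 0.793, -0.001], [-0.002, 0.001, -1.0]]
force: [-1.0, 2.2, 10.6]
opening: 0.136
[-0.99077687  2.19574677 10.57502305] [ 0.27697705  0.37814143 -0.00513671] [ 0.48397794 -0.17313126  0.21470497]
time_s: 12.1
position: [0.484, -0.1732, 0.2147]
tcp_rot: [[-0.694, 0.72, 0.002], [0.72, 0.694, -0.001], [-0.002, 0.001, -1.0]]
force: [-1.4, 1.5, 10.3]
opening: 0.135
[-1.39482297  1.49430453 10.33124721] [0.29704552 0.33228794 0.02052379] [ 0.48404973 -0.17315896  0.21471823]
```

Moment stays near zero, so the stud turns freely past the gate. Continuing.

```bash
python3 -m handwheel '[{"hand":-1,"dx":0,"dy":0,"dz":0,"wx":0,"wy":0,"wz":-0.07},{"hand":-1,"dx":0,"dy":0,"dz":0,"wx":0,"wy":0,"wz":-0.07},{"hand":-1,"dx":0,"dy":0,"dz":0,"wx":0,"wy":0,"wz":-0.07},{"hand":-1,"dx":0,"dy":0,"dz":0,"wx":0,"wy":0,"wz":-0.07},{"hand":-1,"dx":0,"dy":0,"dz":0,"wx":0,"wy":0,"wz":-0.07},{"hand":-1,"dx":0,"dy":0,"dz":0,"wx":0,"wy":0,"wz":0}]'
python3 - <<'E'
from h import *
s=bot.read_state();print(s['force'],s['moment'],s['position'])
E
python3 -m handwheel '[{"hand":-1,"dx":0,"dy":0,"dz":0,"wx":0,"wy":0,"wz":-0.07},{"hand":-1,"dx":0,"dy":0,"dz":0,"wx":0,"wy":0,"wz":-0.07},{"hand":-1,"dx":0,"dy":0,"dz":0,"wx":0,"wy":0,"wz":-0.07},{"hand":-1,"dx":0,"dy":0,"dz":0,"wx":0,"wy":0,"wz":-0.07},{"hand":-1,"dx":0,"dy":0,"dz":0,"wx":0,"wy":0,"wz":-0.07},{"hand":-1,"dx":0,"dy":0,"dz":0,"wx":0,"wy":0,"wz":0}]'
python3 fit.py wr6
```

```text
time_s: 12.7
position: [0.4842, -0.1732, 0.2147]
tcp_rot: [[-0.404, 0.915, 0.003], [0.915, 0.404, -0.001], [-0.002, 0.002, -1.0]]
force: [-0.5, 1.6, 9.9]
opening: 0.134
[-0.47784087  1.61806685  9.89243007] [0.25014516 0.34261199 0.04147488] [ 0.48416469 -0.17318197  0.21474652]
time_s: 13.3
position: [0.4843, -0.1732, 0.2148]
tcp_rot: [[-0.066, 0.998, 0.003], [0.998, 0.066, -0.001], [-0.001, 0.003, -1.0]]
force: [-0.8, 1.8, 10.4]
opening: 0.136
[ 0.4843 -0.1732  0.2148] [0.9978 0.0667 0.0028] [-2.18  0.85 11.42]
top 10 0.1535367370200853 254 258 196 198 ((0.4841042160987854, -0.16413207352161407), 0.0016422979533672333)
ring ((0.4825735092163086, -0.1734362095594406), 0.023723946884274483)
collar ((0.4850333333015442, -0.17382805049419403), 0.020096978172659874) 0.20649983506893904
blade px 254 259 198 199 tool [ 0.0087 -0.0012  0.0563] [0.0094 0.0025 0.0577]
```

View pics/wr6z.png

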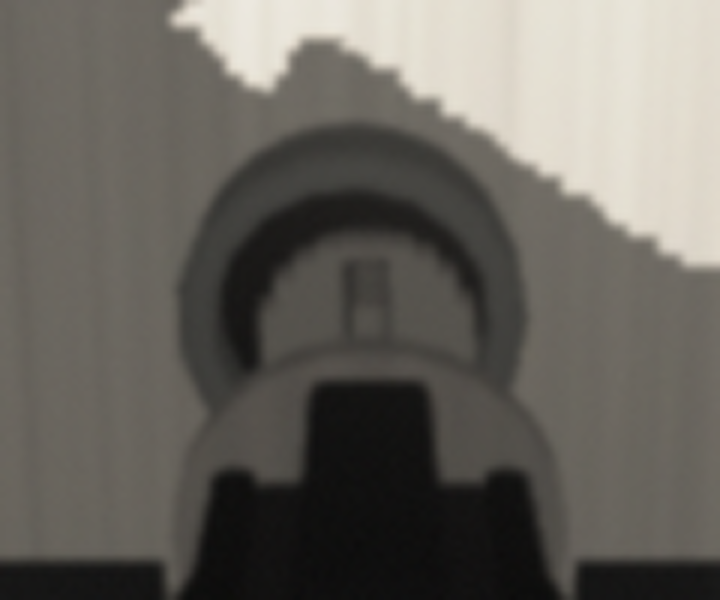

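The slot has turned with the blade, which now lies nearly left to right. The stud lags slightly because of the play, so I'll turn a bit further.

```bash
python3 -m handwheel '[{"hand":-1,"dx":0,"dy":0,"dz":0,"wx":0,"wy":0,"wz":-0.05},{"hand":-1,"dx":0,"dy":0,"dz":0,"wx":0,"wy":0,"wz":-0.04},{"hand":-1,"dx":0,"dy":0,"dz":0,"wx":0,"wy":0,"wz":0}]'
python3 - <<'E'
from h import *
s=bot.read_state();print(s['force'],s['moment'],s['position'])
E
python3 -m handwheel '[{"hand":-1,"dx":0,"dy":0,"dz":0,"wx":0,"wy":0,"wz":-0.04},{"hand":-1,"dx":0,"dy":0,"dz":0,"wx":0,"wy":0,"wz":0}]'
python3 - <<'E'
from h import *
s=bot.read_state();print(s['force'],s['moment'],s['position'])
E
```

```text
time_s: 13.65
position: [0.4843, -0.1732, 0.2148]
tcp_rot: [[0.024, 1.0, 0.003], [1.0, -0.024, -0.001], [-0.001, 0.003, -1.0]]
force: [-0.7, 2.0, 10.8]
opening: 0.14
[-0.71155009  2.04261965 10.75151231] [0.26677382 0.32248468 0.01822812] [ 0.48432152 -0.17323766  0.21480301]
time_s: 13.85
position: [0.4844, -0.1733, 0.2148]
tcp_rot: [[0.064, 0.998, 0.003], [0.998, -0.064, -0.001], [-0.001, 0.003, -1.0]]
force: [-1.2, 1.1, 10.5]
opening: 0.136
[-1.2409431   1.14441436 10.51529619] [0.22593077 0.28564403 0.0575473 ] [ 0.48440155 -0.17330739  0.21482526]
```

```bash
python3 -m handwheel '[{"hand":-1,"dx":0,"dy":0,"dz":0,"wx":0,"wy":0,"wz":-0.04},{"hand":-1,"dx":0,"dy":0,"dz":0,"wx":0,"wy":0,"wz":0}]'
python3 - <<'E'
from h import *
s=bot.read_state();print(s['force'],s['moment'],s['position'])
E
python3 fit.py wr7
```

```text
time_s: 14.05
position: [0.4844, -0.1734, 0.2148]
tcp_rot: [[0.103, 0.995, 0.003], [0.995, -0.103, -0.002], [-0.001, 0.003, -1.0]]
force: [-0.2, 1.2, 10.3]
opening: 0.138
[-0.17525826  1.15954676 10.29038738] [0.18668295 0.29365195 0.0072446 ] [ 0.48444998 -0.1734227   0.2148478 ]
[ 0.4845 -0.1734  0.2148] [ 0.9947 -0.1029  0.0033] [-0.86  0.96 10.18]
top 10 0.1544275238571533 254 258 197 198 ((0.48596206307411194, -0.1645756959915161), 0.0016197625081986189)
ring ((0.4826800525188446, -0.1733616143465042), 0.023701179772615433)
collar ((0.4849770963191986, -0.17392532527446747), 0.020121032372117043) 0.2064822735857805
blade px 254 258 199 200 tool [ 0.0084 -0.0011  0.056 ] [0.0093 0.0019 0.0576]
```

View pics/wr7z.png

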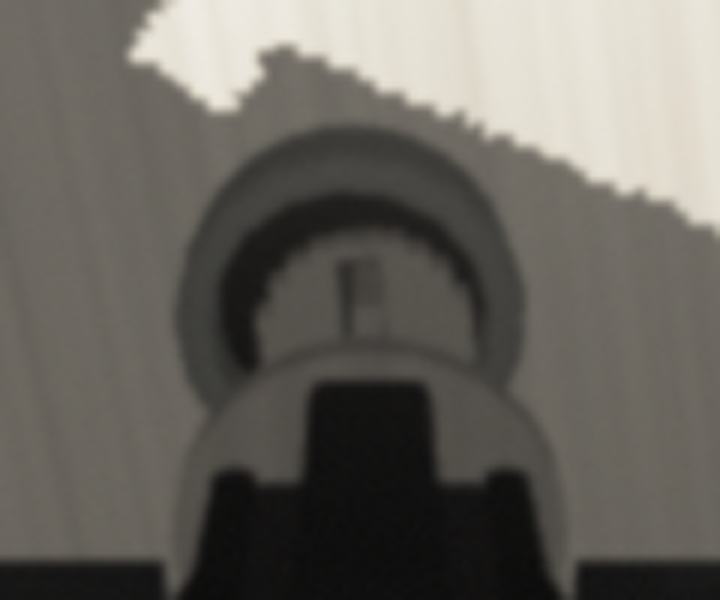

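The lag now equals the play (about 0.1 rad), which puts the stud at about 1.6 rad. Letting up to see whether the catch takes it.

```bash
python3 -m handwheel '[{"hand":-1,"dx":0,"dy":0,"dz":0.1,"wx":0,"wy":0,"wz":0},{"hand":-1,"dx":0,"dy":0,"dz":0,"wx":0,"wy":0,"wz":0},{"hand":-1,"dx":0,"dy":0,"dz":0,"wx":0,"wy":0,"wz":0}]'
python3 -m handwheel '[{"hand":-1,"dx":0,"dy":0,"dz":0.1,"wx":0,"wy":0,"wz":0},{"hand":-1,"dx":0,"dy":0,"dz":0,"wx":0,"wy":0,"wz":0},{"hand":-1,"dx":0,"dy":0,"dz":0,"wx":0,"wy":0,"wz":0}]'
python3 -m handwheel '[{"hand":-1,"dx":0,"dy":0,"dz":0.1,"wx":0,"wy":0,"wz":0},{"hand":-1,"dx":0,"dy":0,"dz":0,"wx":0,"wy":0,"wz":0},{"hand":-1,"dx":0,"dy":0,"dz":0,"wx":0,"wy":0,"wz":0}]'
```

```text
time_s: 14.4
position: [0.4844, -0.1734, 0.2157]
tcp_rot: [[0.103, 0.995, 0.003], [0.995, -0.103, -0.001], [-0.001, 0.003, -1.0]]
force: [-1.4, 0.4, 9.3]
opening: 0.133
time_s: 14.7
position: [0.4844, -0.1734, 0.2165]
tcp_rot: [[0.103, 0.995, 0.003], [0.995, -0.103, -0.001], [-0.001, 0.003, -1.0]]
force: [-1.1, 1.2, 7.3]
opening: 0.134
time_s: 15.0
position: [0.4843, -0.1734, 0.2173]
tcp_rot: [[0.103, 0.995, 0.003], [0.995, -0.103, -0.001], [-0.001, 0.003, -1.0]]
force: [-0.2, 0.1, 6.8]
opening: 0.135
```

Force still follows the spring at 3 mm down, above the 5 mm ledge, so the stud is rising into its catch. I'll ease the twist and withdraw.

```bash
python3 -m handwheel '[{"hand":-1,"dx":0,"dy":0,"dz":0.1,"wx":0,"wy":0,"wz":0},{"hand":-1,"dx":0,"dy":0,"dz":0.1,"wx":0,"wy":0,"wz":0},{"hand":-1,"dx":0,"dy":0,"dz":0,"wx":0,"wy":0,"wz":0.03},{"hand":-1,"dx":0,"dy":0,"dz":0,"wx":0,"wy":0,"wz":0.03},{"hand":-1,"dx":0,"dy":0,"dz":0,"wx":0,"wy":0,"wz":0}]'
python3 -m handwheel '[{"hand":-1,"dx":0,"dy":0,"dz":0.2,"wx":0,"wy":0,"wz":0},{"hand":-1,"dx":0,"dy":0,"dz":0.4,"wx":0,"wy":0,"wz":0},{"hand":-1,"dx":0,"dy":0,"dz":1,"wx":0,"wy":0,"wz":0},{"hand":-1,"dx":0,"dy":0,"dz":1.5,"wx":0,"wy":0,"wz":0},{"hand":-1,"dx":0,"dy":0,"dz":1.5,"wx":0,"wy":0,"wz":0},{"hand":-1,"dx":0,"dy":0,"dz":0.8,"wx":0,"wy":0,"wz":0},{"hand":-1,"dx":0,"dy":0,"dz":0,"wx":0,"wy":0,"wz":0},{"hand":-1,"dx":0,"dy":0,"dz":0,"wx":0,"wy":0,"wz":0}]'
python3 fit.py wr8
python3 - <<'E'
from h import *
C,im,D=load('wr8');W=cloud(C,D);Z=W[...,2]
near=(np.hypot(W[...,0]-.483,W[...,1]+.174)<.017)&(Z>.14)&(Z<.16)
h,e=np.histogram(Z[near],bins=np.arange(.14,.16,.001));print(dict(zip(e.round(3),h)))
E
```

```text
time_s: 15.5
position: [0.4836, -0.1732, 0.2184]
tcp_rot: [[0.042, 0.999, 0.001], [0.999, -0.042, -0.0], [-0.0, 0.001, -1.0]]
force: [1.2, -0.5, 2.3]
opening: 0.137
time_s: 16.3
position: [0.4828, -0.1727, 0.2722]
tcp_rot: [[0.043, 0.999, -0.001], [0.999, -0.043, 0.0], [0.0, -0.001, -1.0]]
force: [0.7, 0.1, -1.1]
opening: 0.132
[ 0.4826 -0.1726  0.2718] [ 0.9991 -0.043  -0.0015] [-0.52 -0.18 -1.39]
top 356 0.1515536678603889 243 272 175 203 ((0.4845193326473236, -0.17410165071487427), 0.01500851009041071)
ring ((0.48268601298332214, -0.17363667488098145), 0.023837020620703697)
collar ((0.48331788182258606, -0.17329132556915283), 0.02016952820122242) 0.26380353194521744
blade px 254 259 193 199 tool [ 0.0083 -0.001   0.0566] [0.0092 0.0029 0.0735]
{np.float64(0.14): np.int64(2), np.float64(0.141): np.int64(2), np.float64(0.142): np.int64(4), np.float64(0.143): np.int64(7), np.float64(0.144): np.int64(38), np.float64(0.145): np.int64(54), np.float64(0.146): np.int64(28), np.float64(0.147): np.int64(12), np.float64(0.148): np.int64(6), np.float64(0.149): np.int64(12), np.float64(0.15): np.int64(142), np.float64(0.151): np.int64(285), np.float64(0.152): np.int64(69), np.float64(0.153): np.int64(2), np.float64(0.154): np.int64(0), np.float64(0.155): np.int64(0), np.float64(0.156): np.int64(0), np.float64(0.157): np.int64(0), np.float64(0.158): np.int64(0)}
```

View pics/wr8z.png

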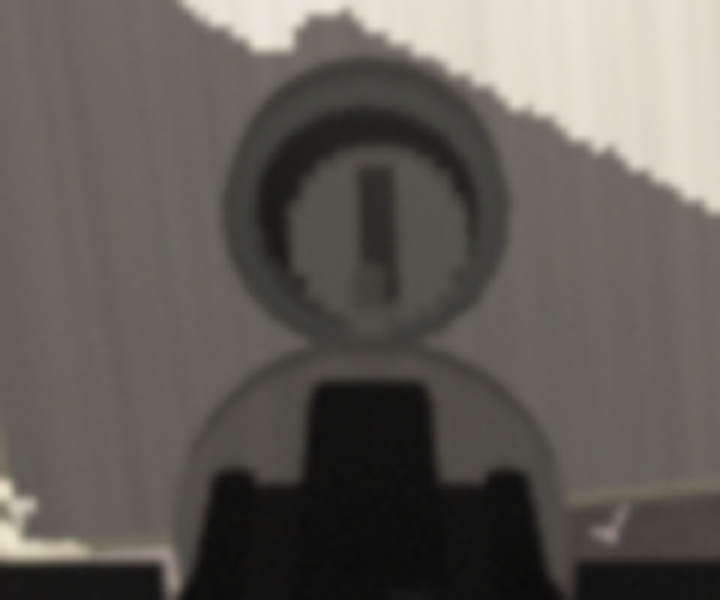

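The head top is now at 0.1511, 2.4 mm below its rest height, so the stud is caught. Next I measure the slot angle and the holder's hole centre from the saved views.

```bash
python3 - <<'E' 2>/dev/null
from h import *
C,im,D=load('wr8');W=cloud(C,D);Z=W[...,2]
m=(np.hypot(W[...,0]-.4845,W[...,1]+.174)<.0135)&(Z>.1425)&(Z<.1485);print('slot',cv2.minAreaRect(W[m][:,:2].astype(np.float32)))
for f in('wr1','wr2','top0'):
  C,im,D=load(f);W=cloud(C,D);Z=W[...,2]
  m=(Z>.071)&(Z<.079)&(np.hypot(W[...,0]-.556,W[...,1]-.236)<.055)
  print(f,m.sum(),cv2.minAreaRect(W[m][:,:2].astype(np.float32)),np.median(Z[m]))
  c=(Z>.0775)&(Z<.083)&(np.hypot(W[...,0]-.556,W[...,1]-.236)<.03);print(' collar',cv2.minEnclosingCircle(W[c][:,:2].astype(np.float32)))
E
```

```text
slot ((0.4865533709526062, -0.17129084467887878), (0.018833765760064125, 0.02485862746834755), 37.93008041381836)
wr1 2391 ((0.5562825202941895, 0.23601192235946655), (0.06459028273820877, 0.06426394730806351), 86.6216812133789) 0.07560216497173794
 collar ((0.5545611381530762, 0.23244708776474), 0.025800839066505432)
wr2 5808 ((0.5567099452018738, 0.2361675202846527), (0.06467345356941223, 0.06479716300964355), 86.32152557373047) 0.07561610479270639
 collar ((0.554111897945404, 0.23416957259178162), 0.02292572520673275)
top0 319 ((0.5571345090866089, 0.23774850368499756), (0.06462985277175903, 0.06403891742229462), 86.67514038085938) 0.07569241481267681
 collar ((0.5557446479797363, 0.23600105941295624), 0.029879195615649223)
```

Holder centre is (0.5565, 0.236), consistent in two wrist views and on the 64 mm size. (The slot fit above was spoiled by the ring; the height already shows the catch.) Going back, turning 90° so the gripper body stays clear of the bottle.

```bash
python3 -m handwheel '[{"hand":-1,"dx":0.4,"dy":2,"dz":0,"wx":0,"wy":0,"wz":0.12},{"hand":-1,"dx":0.6,"dy":3.4,"dz":0,"wx":0,"wy":0,"wz":0.12},{"hand":-1,"dx":0.6,"dy":3.4,"dz":0,"wx":0,"wy":0,"wz":0.12},{"hand":-1,"dx":0.6,"dy":3.4,"dz":0,"wx":0,"wy":0,"wz":0.12},{"hand":-1,"dx":0.6,"dy":3.4,"dz":0,"wx":0,"wy":0,"wz":0.12},{"hand":-1,"dx":0.6,"dy":3.4,"dz":0,"wx":0,"wy":0,"wz":0.12},{"hand":-1,"dx":0.6,"dy":3.4,"dz":0,"wx":0,"wy":0,"wz":0.12},{"hand":-1,"dx":0.6,"dy":3.4,"dz":0,"wx":0,"wy":0,"wz":0.12},{"hand":-1,"dx":0.6,"dy":3.4,"dz":0,"wx":0,"wy":0,"wz":0.12},{"hand":-1,"dx":0.6,"dy":3.4,"dz":0,"wx":0,"wy":0,"wz":0.12}]'
python3 -m handwheel '[{"hand":-1,"dx":0.6,"dy":3.4,"dz":0,"wx":0,"wy":0,"wz":0.12},{"hand":-1,"dx":0.6,"dy":3.1,"dz":0,"wx":0,"wy":0,"wz":0.12},{"hand":-1,"dx":0.4,"dy":1.2,"dz":0,"wx":0,"wy":0,"wz":0.12},{"hand":-1,"dx":0,"dy":0,"dz":-2,"wx":0,"wy":0,"wz":0},{"hand":-1,"dx":0,"dy":0,"dz":-3,"wx":0,"wy":0,"wz":0},{"hand":-1,"dx":0,"dy":0,"dz":-3,"wx":0,"wy":0,"wz":0},{"hand":-1,"dx":0,"dy":0,"dz":-2,"wx":0,"wy":0,"wz":0},{"hand":-1,"dx":0,"dy":0,"dz":0,"wx":0,"wy":0,"wz":0},{"hand":-1,"dx":0,"dy":0,"dz":0,"wx":0,"wy":0,"wz":0},{"hand":-1,"dx":0,"dy":0,"dz":0,"wx":0,"wy":0,"wz":0}]'
python3 - <<'E' 2>/dev/null
from h import *
C,im,D=snap('wrist','wr9');W=cloud(C,D);Z=W[...,2];s=bot.read_state();print(s['position'].round(4))
m=(Z>.071)&(Z<.079)&(np.hypot(W[...,0]-.556,W[...,1]-.236)<.055)
print(m.sum(),cv2.minAreaRect(W[m][:,:2].astype(np.float32)))
zc=s['position'][2]-.0085;c=(abs(Z-zc)<.005)&(np.hypot(W[...,0]-.556,W[...,1]-.236)<.04);print('collar',cv2.minEnclosingCircle(W[c][:,:2].astype(np.float32)),np.median(Z[c]))
snap('top','tp9')
cv2.imwrite('pics/wr9z.png',cv2.resize(im[100:260,155:355],None,fx=4,fy=4,interpolation=cv2.INTER_CUBIC)[:,:,::-1][:600])
E
```

```text
time_s: 17.35
position: [0.5407, 0.1545, 0.2713]
tcp_rot: [[-0.918, 0.397, -0.002], [0.397, 0.918, -0.0], [0.002, -0.001, -1.0]]
force: [-0.2, -0.3, -0.4]
opening: 0.136
time_s: 18.35
position: [0.5582, 0.2303, 0.1735]
tcp_rot: [[-0.999, 0.054, 0.002], [0.054, 0.999, 0.0], [-0.002, 0.001, -1.0]]
force: [-0.4, -0.9, -1.2]
opening: 0.133
[0.5583 0.2303 0.1737]
3442 ((0.5562440156936646, 0.23629508912563324), (0.06418939679861069, 0.0642528235912323), 86.32966613769531)
collar ((0.5584850311279297, 0.2293955236673355), 0.020161375403404236) 0.16497574584231806
```

View pics/wr9z.png

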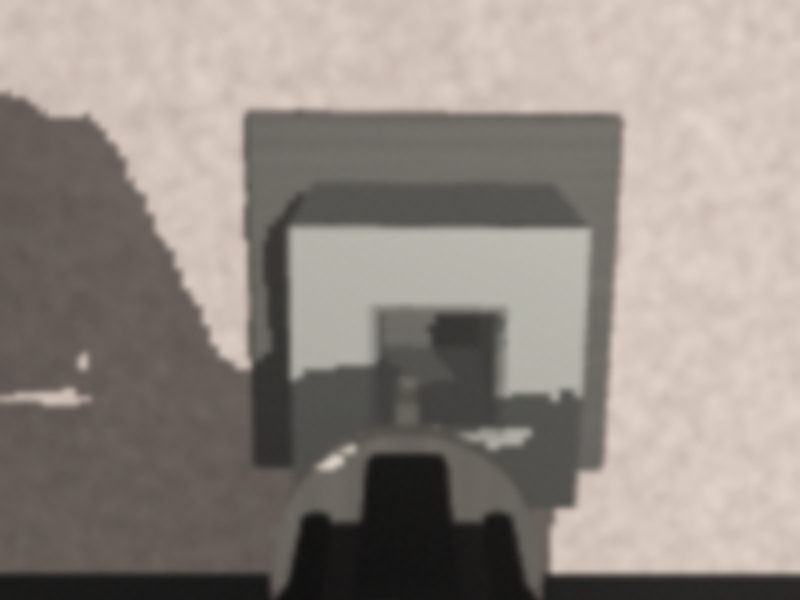

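View pics/tp9.png

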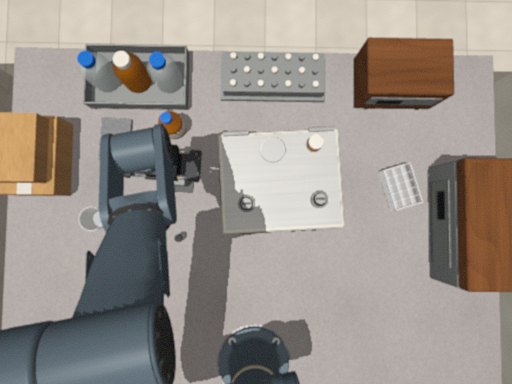

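The hole centre (col ≈440 in the crop) is about 7 mm to the +y side of the blade (col ≈405), matching the measured correction of (-2.2, +6.9) mm. Correct, check, then lower.

```bash
python3 -m handwheel '[{"hand":-1,"dx":-0.22,"dy":0.69,"dz":0,"wx":0,"wy":0,"wz":0},{"hand":-1,"dx":0,"dy":0,"dz":0,"wx":0,"wy":0,"wz":0},{"hand":-1,"dx":0,"dy":0,"dz":-1.5,"wx":0,"wy":0,"wz":0},{"hand":-1,"dx":0,"dy":0,"dz":-1,"wx":0,"wy":0,"wz":0},{"hand":-1,"dx":0,"dy":0,"dz":-0.5,"wx":0,"wy":0,"wz":0},{"hand":-1,"dx":0,"dy":0,"dz":-0.5,"wx":0,"wy":0,"wz":0},{"hand":-1,"dx":0,"dy":0,"dz":0,"wx":0,"wy":0,"wz":0}]'
python3 - <<'E' 2>/dev/null
from h import *
C,im,D=snap('wrist','wr10');W=cloud(C,D);Z=W[...,2];s=bot.read_state();print(s['position'].round(4),s['force'])
zc=s['position'][2]-.0087;c=(abs(Z-zc)<.004)&(np.hypot(W[...,0]-.556,W[...,1]-.236)<.04);print('collar',cv2.minEnclosingCircle(W[c][:,:2].astype(np.float32)),np.median(Z[c]))
E
```

```text
time_s: 19.15
position: [0.5547, 0.2369, 0.1367]
tcp_rot: [[-0.999, 0.054, -0.001], [0.054, 0.999, -0.0], [0.001, -0.0, -1.0]]
force: [-0.2, 1.2, -1.2]
opening: 0.132
[0.555  0.2369 0.1371] [ 0.37448918  0.49126745 -1.123616  ]
collar ((0.554862380027771, 0.23608572781085968), 0.02018102817237377) 0.12824374291673565
```

The tip is about 13 mm into the hole, centred within 1.5 mm and free of force. Continuing down.

```bash
python3 -m handwheel '[{"hand":-1,"dx":0.1,"dy":0,"dz":-1,"wx":0,"wy":0,"wz":0},{"hand":-1,"dx":0,"dy":0,"dz":-1.2,"wx":0,"wy":0,"wz":0},{"hand":-1,"dx":0,"dy":0,"dz":-1.2,"wx":0,"wy":0,"wz":0},{"hand":-1,"dx":0,"dy":0,"dz":-0.7,"wx":0,"wy":0,"wz":0},{"hand":-1,"dx":0,"dy":0,"dz":-0.3,"wx":0,"wy":0,"wz":0},{"hand":-1,"dx":0,"dy":0,"dz":-0.2,"wx":0,"wy":0,"wz":0},{"hand":-1,"dx":0,"dy":0,"dz":0,"wx":0,"wy":0,"wz":0},{"hand":-1,"dx":0,"dy":0,"dz":0,"wx":0,"wy":0,"wz":0}]'
```

```text
time_s: 20.0
position: [0.5564, 0.237, 0.0917]
tcp_rot: [[-0.999, 0.054, 0.001], [0.054, 0.999, 0.0], [-0.001, 0.0, -1.0]]
force: [-0.5, -0.1, -2.5]
opening: 0.139
```

```bash
python3 -m handwheel '[{"hand":-1,"dx":0,"dy":0,"dz":-0.15,"wx":0,"wy":0,"wz":0},{"hand":-1,"dx":0,"dy":0,"dz":-0.1,"wx":0,"wy":0,"wz":0},{"hand":-1,"dx":0,"dy":0,"dz":0,"wx":0,"wy":0,"wz":0}]'
python3 -m handwheel '[{"hand":-1,"dx":0,"dy":0,"dz":-0.05,"wx":0,"wy":0,"wz":0},{"hand":-1,"dx":0,"dy":0,"dz":0,"wx":0,"wy":0,"wz":0}]'
```

```text
time_s: 20.3
position: [0.5562, 0.237, 0.089]
tcp_rot: [[-0.999, 0.054, 0.001], [0.054, 0.999, 0.0], [-0.001, 0.0, -1.0]]
force: [-0.1, -0.4, -1.4]
opening: 0.138
time_s: 20.5
position: [0.5563, 0.237, 0.089]
tcp_rot: [[-0.999, 0.054, 0.001], [0.054, 0.999, 0.0], [-0.001, 0.0, -1.0]]
force: [-1.3, -0.4, 3.9]
opening: 0.136
```

The collar rests on the holder. Releasing slowly, then going up.

```bash
python3 -m handwheel '[{"hand":0.3,"dx":0,"dy":0,"dz":0,"wx":0,"wy":0,"wz":0},{"hand":0.3,"dx":0,"dy":0,"dz":0,"wx":0,"wy":0,"wz":0},{"hand":0.3,"dx":0,"dy":0,"dz":0,"wx":0,"wy":0,"wz":0},{"hand":0.3,"dx":0,"dy":0,"dz":0,"wx":0,"wy":0,"wz":0},{"hand":0.3,"dx":0,"dy":0,"dz":0,"wx":0,"wy":0,"wz":0},{"hand":0.3,"dx":0,"dy":0,"dz":0,"wx":0,"wy":0,"wz":0},{"hand":0.3,"dx":0,"dy":0,"dz":0,"wx":0,"wy":0,"wz":0}]'
python3 -m handwheel '[{"hand":0.3,"dx":0,"dy":0,"dz":1,"wx":0,"wy":0,"wz":0},{"hand":0.3,"dx":0,"dy":0,"dz":2,"wx":0,"wy":0,"wz":0},{"hand":0.3,"dx":0,"dy":0,"dz":3,"wx":0,"wy":0,"wz":0},{"hand":0.3,"dx":0,"dy":0,"dz":3,"wx":0,"wy":0,"wz":0},{"hand":0.3,"dx":0,"dy":0,"dz":3,"wx":0,"wy":0,"wz":0},{"hand":0.3,"dx":0,"dy":0,"dz":2,"wx":0,"wy":0,"wz":0},{"hand":0.3,"dx":0,"dy":0,"dz":0,"wx":0,"wy":0,"wz":0},{"hand":0.3,"dx":0,"dy":0,"dz":0,"wx":0,"wy":0,"wz":0}]'
python3 - <<'E' 2>/dev/null
from h import *
C,im,D=snap('wrist','wr11');W=cloud(C,D);Z=W[...,2]
m=(Z>.117)&(Z<.135)&(np.hypot(W[...,0]-.556,W[...,1]-.236)<.04);print('paddle',cv2.minAreaRect(W[m][:,:2].astype(np.float32)),np.median(Z[m]))
C,im,D=snap('side','sd11');W=cloud(C,D)
C,im,D=snap('top','tp11')
cv2.imwrite('pics/tp11z.png',cv2.resize(im[140:240,140:350],None,fx=3.8,fy=3.8,interpolation=cv2.INTER_CUBIC)[:,:,::-1])
E
```

```text
time_s: 21.2
position: [0.5561, 0.237, 0.0883]
tcp_rot: [[-0.999, 0.054, -0.0], [0.054, 0.999, -0.0], [0.0, -0.0, -1.0]]
force: [-0.1, 1.8, -0.2]
opening: 0.628
time_s: 22.0
position: [0.5559, 0.237, 0.2288]
tcp_rot: [[-0.999, 0.054, 0.001], [0.054, 0.999, 0.0], [-0.001, 0.0, -1.0]]
force: [-0.3, 0.5, -0.6]
opening: 0.648
paddle ((0.5564845204353333, 0.23608660697937012), (0.011940069496631622, 0.03569972887635231), 87.0113525390625) 0.12535258739007712
```

View pics/wr11.png

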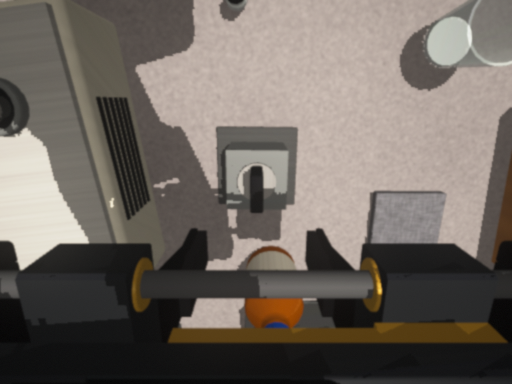

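View pics/sd11.png

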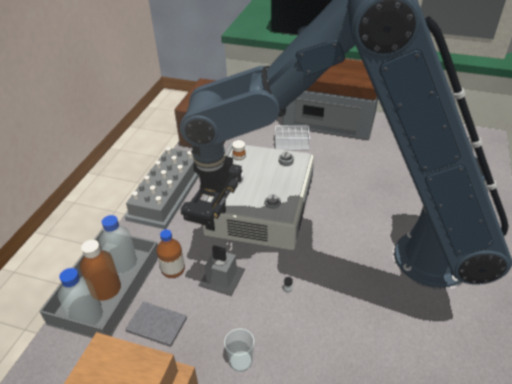

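View pics/tp11z.png

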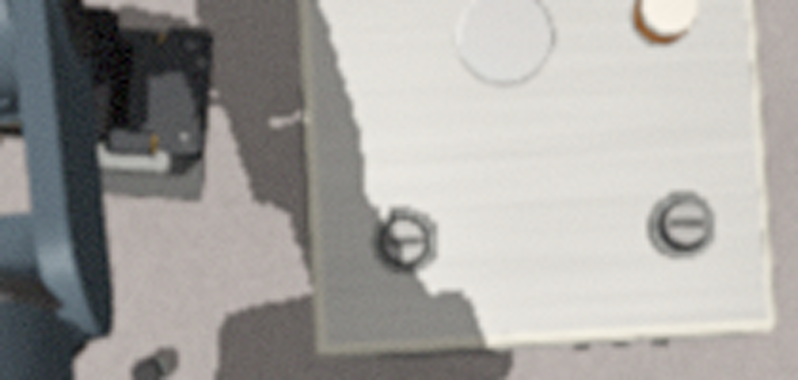

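The key stands in its holder at (0.5565, 0.2361), paddle top at 0.125 as at the start. The right stud's slot now lies left to right at (685,222) in the crop, parallel to the locked one. The bystanders look unmoved and the gripper is clear, so I'm handing in.

```bash
python3 -c "
from rig import hand_in;print(hand_in())"
```

```text
the job is handed in; nothing more can be done
None
```

The right-hand stud was the open one. I turned it home to its catch, put the key back in its holder, and handed the job in at about 22 s of the 67 s allowed.

**How it went:** The blade seated in the slot with no visible resistance. I pressed to about 12.5 N on the stud and turned about 84° clockwise at the key. When I let up, the stud followed the key upward. The highest wrist readings put the force on the stud at about 13 N, well under the 22 N limit. The fingers stayed on the handle, well above the stud.

**Last checks:**
- **Stud:** its head sits 2.4 mm below its rest height, against 2.5 mm expected at the catch. In the top view its slot lies left to right, parallel to the locked stud's.
- **Key:** it stands in the holder within about 1 mm of the hole's centre, with its top at 0.125 m as at the start.
- **Surroundings:** the dish, jar, bottle, beaker, tip box, vial and notebook look unmoved in the side, top and wrist pictures; I judged this by eye rather than measuring it. The gripper is open and clear of everything.

**What failed or disagreed:**
- The first two moves were refused because rows must carry every field; nothing moved.
- A depth-based measurement of the final slot angle came out wrong because it picked up the ring. I relied on the head height and the top view instead.
- Camera and arm positions disagreed by about 1 mm throughout, which stayed within the clearances.

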